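# Hang the nozzle bin on the louvred bench panel

### The arm

A 6-joint arm with a two-finger parallel gripper is mounted at the origin on the work surface. World frame = base frame: x ahead of the robot, y to its left, z up, the work surface at z = 0. Lengths are in mm, angles in rad, forces in N, time in s.
With the tool pointing down it reaches from about 350 to 975 mm from the base axis. Payload 4.9 kg.
Tool frame: the origin (TCP) lies at the very end of the fingers, on their centre line; the grasp point (between the pads) lies 19 mm behind it; z points along the fingers, y is the line along which they close (so a half turn about z gives the same grasp; the last joint's range is limited). The gripper opens to 85 mm and grips with 20 to 120 N. Pads are 22 mm wide; open, the fingers measure 114 mm over their backs; the gripper's body (76 mm by 85 mm) begins 54 mm behind the grasp point. The pads swing forward as they close: fully open they stand 13 mm farther back than shut.
Start: joints at [0.987, 0.053, 1.613, -0, 1.476, -0.119], TCP at [280.14, 558.68, 231.304] pointing down, gripper open.
Joint ranges: [-3.01, 3.01], [-1.01, 2.22], [0.06, 2.58], [-1.02, 4.17], [0.09, 2.62], [-3.14, 3.14]. Speed limits (rad/s): [2.57, 2.57, 3.14, 3.14, 3.14, 3.14].

### API

Orientations are given as a rotation vector (axis times angle).
In Python, from bench import r, cams gives the robot as it stands. The module is installed in compiled form; this text tells all that it offers.
- The arm moves only by the shell command python3 -m handwheel 'ROWS' [OPENING] [FORCE]. ROWS is a JSON object whose one key "motion" holds a list of rows, each an object with "travel": the shift along the tool's x, y, z in mm, a list of three; "roll": the turn about the tool's z in degrees. A call has 1 to 5 rows; each row shifts and turns the commanded pose from where the row before left it, along the tool's axes as they then stand; what a row does not reach is not made up. A row lasts 1/8 s, in which the tool goes at most 62.5 mm and 10.7 degrees, less where a joint would pass 70% of its speed; a pose out of reach is approached as far as the arm can. A call is refused whole if a number of a shift passes 62.5 or a number of a turn 10.7, either way. A call with a gripper value outside its range is refused whole. OPENING is the opening, from 0 (shut) to 1 (fully open), set as the call begins (- or left out, the last holds). The fingers move at their own pace and stop on an object; FORCE is the grip in N (left out, the last holds). Time passes only in rows, so rows that do not move let the fingers close. It gives the time, the measured TCP pose, the force, the opening and the grip force at its end, in the units of the state.
- r.get_obs(): the state, without advancing time (a new reading comes with each control period).
- cams.camera(name): name is "scene" or "top"; returns a dict with "img" (420x560x3 uint8, red, green, blue), "camera_matrix" (3x3 intrinsics, pixels), "eye" and "orientation" of the camera in the world. Camera axes: x right, y down, z forward; pixel columns grow to the right and rows downward; lengths in mm; the calibration is good to about 2 mm. A picture is of the moment at which its call begins. There is no depth.
- r.hand_in(): hands the job in; it is judged then, once.
The state is a dict: "clock": time; "joints": joint angles; "joint_velocities": joint speeds; "joint_torque": joint torques, N m; "ee_pos": TCP position; "eef_rot": TCP orientation; "force": force on the tool from outside, world axes, zero at the start; "torque": the same for the moment, N m; "finger_gap": opening from 0.0 (shut) to 1.0 (fully open); "grip_force": force on a finger pad.
Only numpy, scipy, OpenCV 4.12 (cv2) and the standard library are available. Lean on these libraries where they do the work, as an engineer would, in place of code of your own. Each camera call takes 0.05 s, during which the arm holds its last target. There are 200 camera calls.

### The job

Pick up the grey bin of torch nozzles by its carry grip and hang it on the top rail of the blue louvred panel, in the open stretch between the yellow and the red bin: lift its back lip over the rail, lower it until the lip catches, and press it firmly home while you still hold it. Then slide it along the rail until it touches the yellow bin, and let go. Be gentle: do not let the bin drop, do not ram it against the panel or the yellow bin, keep the nozzles in it and leave everything else alone.

Things in the scene. Friction and masses are not known exactly. Their poses are not given: they have to be found in the camera images.
- bin: Grey plastic parts bin, starts standing on the bench. 96 mm deep (its x), 80 mm wide (y), walls 60 mm high, 3 mm thick, scoop front at -x 36 mm high. Origin: centre of its underside; z up, +x to its back, whose flat face is at x = +48 mm. Black carry grip across the middle, hanging lip on the back. 0.2 to 0.35 kg plus the nozzles.
- grip (a point): Middle of the grey bin's black carry grip, 75 mm above the bin's origin, axes as the bin's. The grip is a bar 10 mm thick (along x) and 60 mm long (along y), from 52 to 92 mm above the bin's underside: take it from above, fingers closing along the bin's x, with their tips no lower than 50 mm above the underside.
- lip (a point): On the grey bin's back face (bin x = +48 mm), mid-width, at the underside of the lip's ledge (57 mm above the bin's underside); axes as the bin's. The ledge is 72 mm wide and runs 7 mm further back; at its end a leg 3 mm thick turns down, reaching 12 mm below this point. Between back face and leg is a channel 4 mm wide for the rail.
- rack: Blue louvred panel, fixed to the bench, 316 mm long (its y), 200 mm high. Origin: on the bench under point rail; z up, bins hang on its -x side, +y along the rail. Side flanges at y = +-155 mm stop the outer bins. Stiff, so read forces: press home with about 12 N (at least 8 N on the panel); over 28 N, all contacts added up, bends it. Ease off before sliding.
- rail (a point): Mid-length of the top rail, on its front face at its upper edge, 170 mm above the bench; axes as the panel's. The rail is a louvre 2 mm thick (x = 0 to 2 mm), 310 mm long. A bin is home when point lip lies at this height and on this front face (anywhere along y) with parallel axes, the lip's leg behind the rail; let go, it may sag 3 degrees nose-down and 3 mm down at its middle.
- sheet (a point): Face of the panel's sheet behind the rail, 185 mm above the bench, mid-length. Between sheet and rail is a pocket 7 mm wide and 14 mm deep, open upward, for the lip's leg: 2 mm play on either side while the bin's back lies flat on the louvres. The row below has its front face in line with the rail's, upper edges 38 mm lower, so the back can lie on both and slide down.
- yellow_bin: Yellow bin of brass parts, same outer shape and axes as the grey one, 0.55 kg, hanging on the rail against one side flange (left or right end, it varies). Origin: centre of its underside. When the grey bin touches it side to side, the origins are 80 mm apart. A touch of some 3 N is wanted (at least 1 N), over 10 N is too hard.
- red_bin: Red bin of nuts, same shape as the yellow one, hanging at the other end of the rail; origin: centre of its underside. The open stretch of rail between yellow and red bin is about 147 mm long.
- nozzle0: Loose copper torch nozzle in the grey bin, 18 mm diameter, 24 mm tall, standing at first; origin: centre of its foot.
- nozzle1: Loose copper torch nozzle in the grey bin, 18 mm diameter, 24 mm tall, standing at first; origin: centre of its foot.
- nozzle2: Loose copper torch nozzle in the grey bin, 18 mm diameter, 24 mm tall, standing at first; origin: centre of its foot.
- magnet: Red angle magnet on the bench, about 62 x 58 x 18 mm; origin under its middle.
- offcut: Steel plate offcut on the bench, 100 x 55 x 6 mm; origin: centre of underside.
- hammer: Hammer lying on the bench, 240 mm long along its x, handle to -x.
- brush: Brush lying on the bench, 200 mm long along its x.
- can: Red spray can standing on the bench, 60 mm diameter, 150 mm tall; origin: centre of its foot.
Not all that is in view belongs to the job. What is meant by the yellow_bin is not purple, and is the smaller of those in its own colour.

How it is judged (in metres and radians):
On the way, in this order (a step that is already met when the one before it is completed fails the run):
1. the grey bin is held by the robot and lifted at least 50 mm off the bench (height (world z) of bin above 0.05 m and contact force between bin and the fingers above 1 N), for 0.1 s.
2. its lip is home on the rail, clear of the yellow bin by at least 5 mm, and while still held it is pressed home with at least 8 N on the panel (x of bin in the frame of rack between -0.054 and -0.043 m and z of bin in the frame of rack between 0.108 and 0.117 m and angle between bin's own z axis and vertical below 0.1 rad and angle between the x axis of bin and the x axis of rack, either way round below 0.1 rad and contact force between bin and rack above 8 N and contact force between bin and the fingers above 1 N and horizontal distance between bin and yellow_bin above 0.085 m), for 0.2 s.
3. still hooked on the rail, it touches the yellow bin with at least 1 N (x of bin in the frame of rack between -0.054 and -0.043 m and z of bin in the frame of rack between 0.108 and 0.117 m and angle between bin's own z axis and vertical below 0.1 rad and angle between the x axis of bin and the x axis of rack, either way round below 0.1 rad and horizontal distance between bin and yellow_bin below 0.083 m and contact force between bin and yellow_bin above 1 N), for 0.1 s.
At the end, for the whole second after the job is handed in: Grey bin hangs by its lip on the top rail (origin at x -54 to -43 mm, z 108 to 117 mm in the panel frame, upright and square within 0.10 rad), within 3 mm of touching the yellow bin, at rest, let go, all three nozzles in it; yellow and red bin within 10 mm of their starts (x of bin in the frame of rack between -0.054 and -0.043 m and z of bin in the frame of rack between 0.108 and 0.117 m and angle between bin's own z axis and vertical below 0.1 rad and angle between the x axis of bin and the x axis of rack, either way round below 0.1 rad and x of nozzle0 in the frame of bin between -0.05 and 0.05 m and y of nozzle0 in the frame of bin between -0.043 and 0.043 m and z of nozzle0 in the frame of bin between -0.01 and 0.06 m and x of nozzle1 in the frame of bin between -0.05 and 0.05 m and y of nozzle1 in the frame of bin between -0.043 and 0.043 m and z of nozzle1 in the frame of bin between -0.01 and 0.06 m and x of nozzle2 in the frame of bin between -0.05 and 0.05 m and y of nozzle2 in the frame of bin between -0.043 and 0.043 m and z of nozzle2 in the frame of bin between -0.01 and 0.06 m and horizontal distance between bin and yellow_bin below 0.083 m and contact force between bin and rack above 1 N and linear speed of bin below 0.02 m/s and contact force between bin and the fingers below 0.1 N and distance of each of yellow_bin, red_bin from where it was at the start of the episode below 0.01 m).
It fails at once if the grey bin loads the panel with more than 28 N, all contacts added up (contact force between bin and rack above 28 N).
It fails at once if the grey bin pushes the yellow bin with more than 10 N (contact force between bin and yellow_bin above 10 N).
It fails at once if the grey bin falls (faster than 0.3 m/s while not held) (linear speed of bin above 0.3 m/s and contact force between bin and the fingers below 0.1 N).
It fails at once if a nozzle leaves the grey bin (not (x of nozzle0 in the frame of bin between -0.05 and 0.05 m and y of nozzle0 in the frame of bin between -0.043 and 0.043 m and z of nozzle0 in the frame of bin between -0.01 and 0.06 m and x of nozzle1 in the frame of bin between -0.05 and 0.05 m and y of nozzle1 in the frame of bin between -0.043 and 0.043 m and z of nozzle1 in the frame of bin between -0.01 and 0.06 m and x of nozzle2 in the frame of bin between -0.05 and 0.05 m and y of nozzle2 in the frame of bin between -0.043 and 0.043 m and z of nozzle2 in the frame of bin between -0.01 and 0.06 m)).
It fails at once if the yellow or the red bin is moved more than 15 mm, or another thing on the bench more than 20 mm (distance of any of yellow_bin, red_bin from where it was at the start of the episode above 0.015 m or distance of any of magnet, offcut, hammer, brush, can from where it was at the start of the episode above 0.02 m).
It also fails if it takes over 64 s, if anything falls off the work surface, if the arm or the gripper's body presses on something with over 40 N, if the wrist force passes 120 N, or if a joint passes its speed limit or range.

## Working session

There is one attempt and no reset: what is moved stays moved. The work goes in short steps, Python scripts to look and compute and a shell command to move; the robot and the scene stay as the last step left them, time stands still between calls to the robot, and variables do not carry over. Pictures are saved under pics/ and viewed, at most 10 in all, crops included, and the job is handed in when it is done.

```bash
mkdir -p pics; python3 - <<'E'
from bench import r,cams
import cv2,pickle
o=r.get_obs();print({k:(v if not hasattr(v,'round') else v.round(3) if hasattr(v,'shape') else round(v,3)) for k,v in o.items()})
for n in("scene","top"):
    c=cams.camera(n);pickle.dump(c,open(n+".pkl","wb"));print(n,c["camera_matrix"],c["eye"],c["orientation"])
    cv2.imwrite(f"pics/{n}0.png",c["img"][:,:,::-1])
E
```

```text
{'clock': 0.0, 'joints': array([ 0.987,  0.053,  1.614, -0.   ,  1.476, -0.119]), 'joint_velocities': array([ 0.001, -0.   , -0.002, -0.002, -0.001, -0.   ]), 'joint_torque': array([-1.0000e-03, -3.9370e+01, -3.7017e+01, -0.0000e+00,  7.0000e-03,
        0.0000e+00]), 'ee_pos': array([279.831, 558.165, 230.075]), 'eef_rot': array([-7.230e-01, -3.056e+00,  3.000e-03]), 'force': array([-1.02 ,  0.5  ,  0.759]), 'torque': array([ 0.029,  0.009, -0.003]), 'grip_force': 0.0, 'finger_gap': 1.000970461418433}
scene [[388.25823008   0.         276.43484777]
 [  0.         388.25823008 210.24986562]
 [  0.           0.           1.        ]] [825.42237632 568.97167031 711.5066384 ] [-0.72460939 -2.57804457  1.19449157]
top [[477.90408912   0.         279.10461442]
 [  0.         477.90408912 208.42079495]
 [  0.           0.           1.        ]] [ 325.33305372   -3.60505647 1393.88410497] [-2.13895288  2.14523482 -0.14900072]
```

View pics/scene0.png

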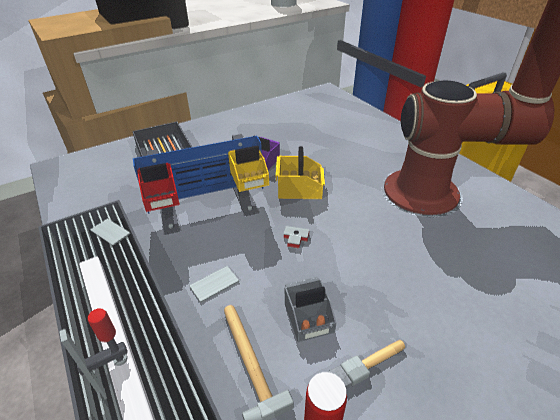

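View pics/top0.png

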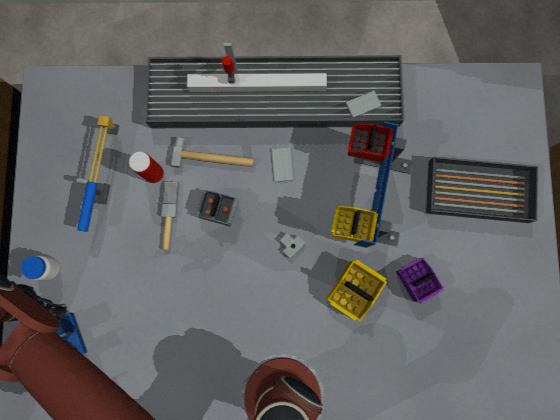

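The scene shows the grey bin at (309,308), the blue panel around (200,165), red at (157,185) and a yellow bin on the panel at (249,168). Candidates for yellow_bin in the top view are the yellow bin hanging at (355,222), the bigger yellow bin standing at (357,290), and the purple bin at (419,280). The hanging one fits: it is yellow, the smaller of the two, and on the rail. I'll confirm in enlarged crops.

```bash
python3 - <<'E'
import cv2,pickle,numpy as np
t=pickle.load(open("top.pkl","rb"))["img"][:,:,::-1];s=pickle.load(open("scene.pkl","rb"))["img"][:,:,::-1]
def crop(im,x,y,w,h,k): return cv2.resize(im[y:y+h,x:x+w],None,fx=k,fy=k,interpolation=cv2.INTER_CUBIC)
cv2.imwrite("pics/c1.png",crop(t,320,110,100,150,4))   # rack top
a=crop(t,190,180,60,55,6); b=crop(s,270,265,80,90,6)
H=540;out=np.zeros((H,360+480,3),np.uint8);out[:330,:360]=a;out[:,360:]=b
cv2.imwrite("pics/c2.png",out[:,:800])
cv2.imwrite("pics/c3.png",crop(s,125,125,160,100,5))
E
```

```text
(no output)
```

View pics/c1.png

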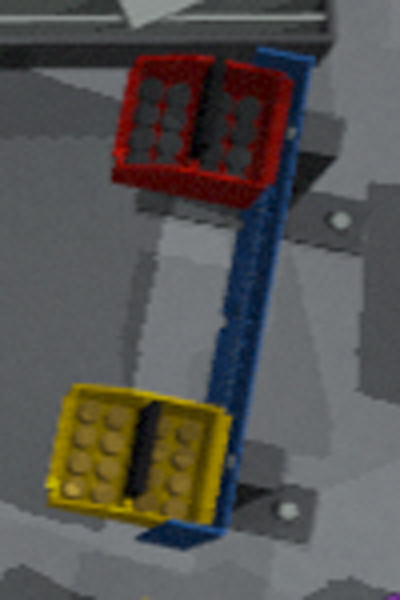

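View pics/c2.png

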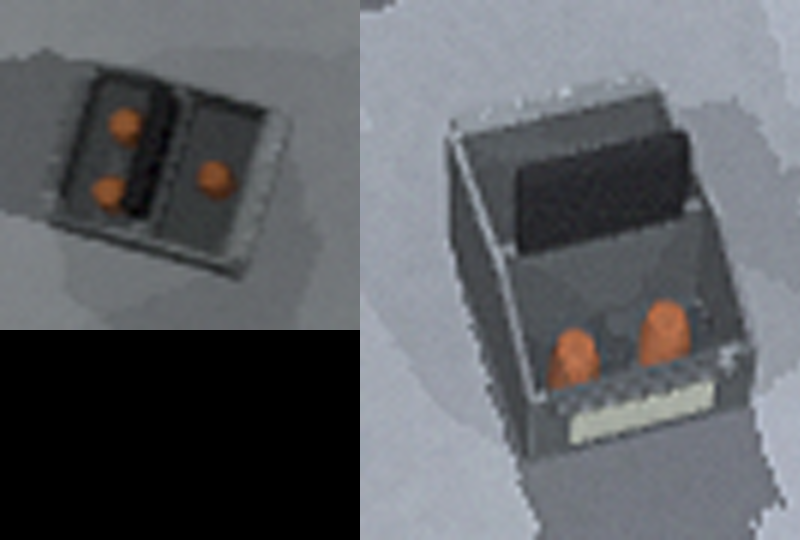

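View pics/c3.png

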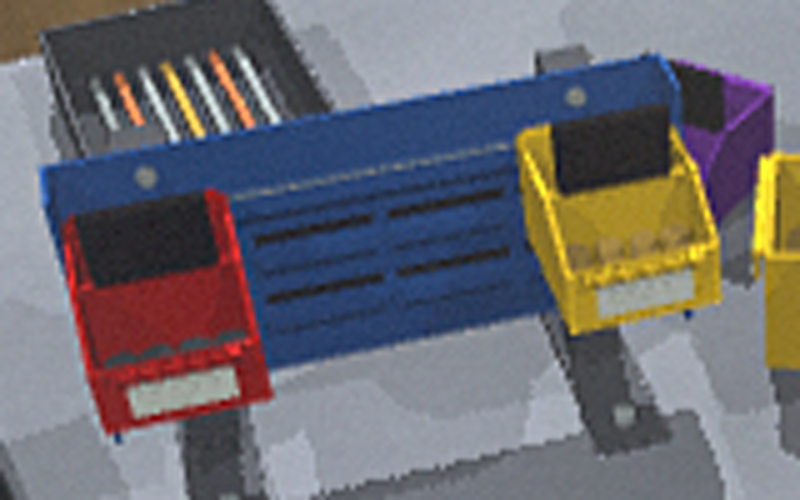

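The crop confirms it: the hanging yellow bin (scene 250,170, black grip, brass parts) is the small one, and the free stretch runs between it and the red bin. Next I fit the poses from the corner pixels.

```bash
cat > fit.py <<'E'
import cv2,pickle,numpy as np
from scipy.spatial.transform import Rotation as R
from scipy.optimize import least_squares
C={n:pickle.load(open(n+".pkl","rb")) for n in("scene","top")}
def proj(n,P):
    c=C[n];p=R.from_rotvec(c["orientation"]).inv().apply(np.asarray(P)-c["eye"])
    return (p@np.array(c["camera_matrix"]).T)[:,:2]/p[:,2:]
def place(q,L): return R.from_euler("z",q[2]).apply(np.atleast_2d(L))+[q[0],q[1],0]
def uv(p,k,o): return (np.array(p)+.5)/k-.5+o
E
cat > a.py <<'E'
from fit import *
A=[("scene",uv(p,6,(210,265)),L) for p,L in [((525,458),(-48,40,0)),((755,405),(-48,-40,0)),((533,402),(-48,40,36)),((750,350),(-48,-40,36)),((450,128),(48,40,60)),((518,166),(5,30,92)),((688,132),(5,-30,92)),((522,252),(-5,30,52)),((690,205),(-5,-30,52))]]
A+=[("top",uv(p,6,(190,180)),L) for p,L in [((58,222),(-48,-40,0)),((95,65),(-48,40,36)),((152,84),(-5,30,92)),((178,97),(5,30,92)),((292,120),(58,36,60)),((250,268),(58,-36,60))]]
f=lambda q:np.concatenate([(proj(n,place(q,L))[0]-u) for n,u,L in A])
s=least_squares(f,[500,130,-1.8],loss="soft_l1");print("grey",s.x.round(3));print(f(s.x).reshape(-1,2).round(1).tolist())
S=[(n,uv(p,5,(125,125)) if n=="scene" else uv(p,4,(320,110)),L) for n,p,L in [("scene",(42,172),(9,158,200)),("scene",(658,57),(9,-158,200)),("top",(312,60),(10,158,200)),("top",(235,532),(10,-158,200))]]
Y=[("scene",uv(p,5,(125,125)),L) for p,L in [((575,333),(-48,40,0)),((720,300),(-48,-40,0)),((568,272),(-48,40,36)),((553,122),(5,30,92)),((668,106),(5,-30,92)),((520,130),(48,40,60))]]+[("top",uv((228,408),4,(320,110)),(48,40,60)),("top",uv((75,385),4,(320,110)),(-48,40,36))]
RD=[("scene",uv(p,5,(125,125)),L) for p,L in [((105,436),(-48,40,0)),((272,398),(-48,-40,0)),((80,207),(5,30,92)),((207,192),(5,-30,92)),((232,200),(48,-40,60))]]
rl=[uv(p,5,(125,125)) for p in [(232,197),(512,148)]]
def g(q):
    e=[proj(n,place(q,L))[0]-u for n,u,L in S]
    e+=[proj(n,place(q,np.array(L)+[-48,q[3],113]))[0]-u for n,u,L in Y]
    e+=[proj(n,place(q,np.array(L)+[-48,q[4],113]))[0]-u for n,u,L in RD]
    e+=[proj("scene",place(q,[1,y,170]))[0]-u for u,y in zip(rl,q[5:])]
    return np.concatenate(e)
s=least_squares(g,[440,-230,-1.7,-114,114,70,-70],loss="soft_l1");print("rack",s.x.round(3));print(g(s.x).reshape(-1,2).round(1).tolist())
E
python3 a.py
```

```text
grey [528.749 186.41   -1.862]
[[0.3, 0.2], [-0.7, 0.0], [-0.7, -0.4], [1.6, -0.8], [0.3, -0.2], [-0.5, -1.1], [-0.0, -1.7], [-0.1, 0.8], [0.1, 2.3], [-0.8, 1.0], [-0.6, -0.7], [0.3, 0.1], [-0.6, -1.0], [0.4, 0.3], [-0.2, -0.1]]
rack [ 569.382 -259.186   -1.778 -115.901  113.023   71.689  -72.678]
[[-0.8, -0.6], [0.5, -0.8], [-0.3, -1.0], [-2.4, 0.6], [-0.2, -0.1], [0.9, -0.1], [0.0, 0.5], [-0.4, -0.5], [-0.2, -1.8], [-0.6, 1.0], [-0.9, 0.3], [-0.4, 0.0], [0.8, -0.3], [1.1, -0.1], [-1.0, 0.8], [-0.3, -1.2], [-0.8, -1.8], [-0.1, -0.5], [-0.2, -1.5]]
```

```bash
cat > go.py <<'E'
# usage: go.py x y z yaw(of bin x axis)  -> shift in tool axes and roll, from measured pose
import sys,numpy as np
from scipy.spatial.transform import Rotation as R
from bench import r
o=r.get_obs();T=R.from_rotvec(o["eef_rot"]);M=T.as_matrix();p=np.array(o["ee_pos"])
a=[float(v) for v in sys.argv[1:]]
yw=np.arctan2(M[1,1],M[0,1]);print("t",round(o["clock"],2),"p",p.round(1),"tooly yaw",yw.round(3),"tool x",M[:,0].round(3),"z",M[:,2].round(3),"j",np.round(o["joints"],2),"F",np.round(o["force"],1),"grip",o["grip_force"],o["finger_gap"])
if a:
    d=(a[3]-yw+np.pi/2)%np.pi-np.pi/2   # world yaw change, half turn equal
    print("now-axes shift",T.inv().apply(np.array(a[:3])-p).round(1),"roll deg",-np.degrees(d).round(2))
    N=T*R.from_euler("z",-d);print("shift after roll",N.inv().apply(np.array(a[:3])-p).round(1))
E
python3 go.py 529 186 200 -1.862
```

```text
t 0.1 p [279.8 558.2 230.2] tooly yaw 1.106 tool x [-0.894  0.448  0.   ] z [-0.001 -0.002 -1.   ] j [ 0.99  0.05  1.61  0.    1.48 -0.12] F [-0.9 -0.3  0.2] grip 0.0 1.000724850186881
now-axes shift [-389.6 -221.    30.5] roll deg -9.95
shift after roll [-345.5 -285.    30.5]
```

```bash
python3 -m handwheel '{"motion":[{"travel":[0,0,0],"roll":-9.95},{"travel":[-43,-36,0],"roll":0},{"travel":[-43,-36,0],"roll":0},{"travel":[-43,-36,0],"roll":0},{"travel":[-43,-36,0],"roll":0}]}' 0.45 40
python3 -m handwheel '{"motion":[{"travel":[-43,-36,0],"roll":0},{"travel":[-43,-35,0],"roll":0},{"travel":[-43,-35,0],"roll":0},{"travel":[-43,-35,0],"roll":0},{"travel":[0,0,0],"roll":0}]}'
python3 go.py 528.7 186.4 110 -1.862
```

```text
clock: 0.72
ee_pos: [404.0, 369.7, 230.8]
eef_rot: [-0.455, -3.108, 0.001]
force: [1.2, 1.3, 0.9]
finger_gap: 0.45
grip_force: 0.0
clock: 1.35
ee_pos: [529.1, 184.0, 230.6]
eef_rot: [-0.464, -3.106, 0.001]
force: [0.2, 0.3, -0.4]
finger_gap: 0.453
grip_force: 0.0
t 1.35 p [529.1 184.  230.6] tooly yaw 1.274 tool x [-0.956  0.292  0.001] z [-0.001 -0.001 -1.   ] j [ 0.2  -0.1   1.76 -0.    1.48 -1.07] F [ 0.2  0.3 -0.4] grip 0.0 0.453137963457454
now-axes shift [  1.    2.3 120.6] roll deg -0.3
shift after roll [  1.    2.3 120.6]
```

```bash
python3 -m handwheel '{"motion":[{"travel":[1,2.3,40],"roll":0},{"travel":[0,0,40],"roll":0},{"travel":[0,0,40],"roll":0},{"travel":[0,0,0],"roll":0}]}'
python3 go.py 528.7 186.4 57 -1.862; python3 - <<'E'
from bench import cams
import cv2
c=cams.camera("scene");cv2.imwrite("pics/s1.png",cv2.resize(c["img"][200:360,220:420,::-1],None,fx=4,fy=3.75*1,interpolation=cv2.INTER_CUBIC))
E
```

```text
clock: 1.85
ee_pos: [523.8, 189.6, 107.0]
eef_rot: [-0.453, -3.1, 0.005]
force: [0.4, -0.3, -0.1]
finger_gap: 0.447
grip_force: 0.0
t 1.85 p [523.8 189.6 107. ] tooly yaw 1.281 tool x [-0.958  0.286  0.008] z [-0.009 -0.002 -1.   ] j [ 0.21  0.01  1.87  0.    1.27 -1.07] F [ 0.4 -0.3 -0.1] grip 0.0 0.4466292653853721
now-axes shift [-6.  -1.4 49.9] roll deg 0.06
shift after roll [-6.  -1.4 49.9]
```

View pics/s1.png

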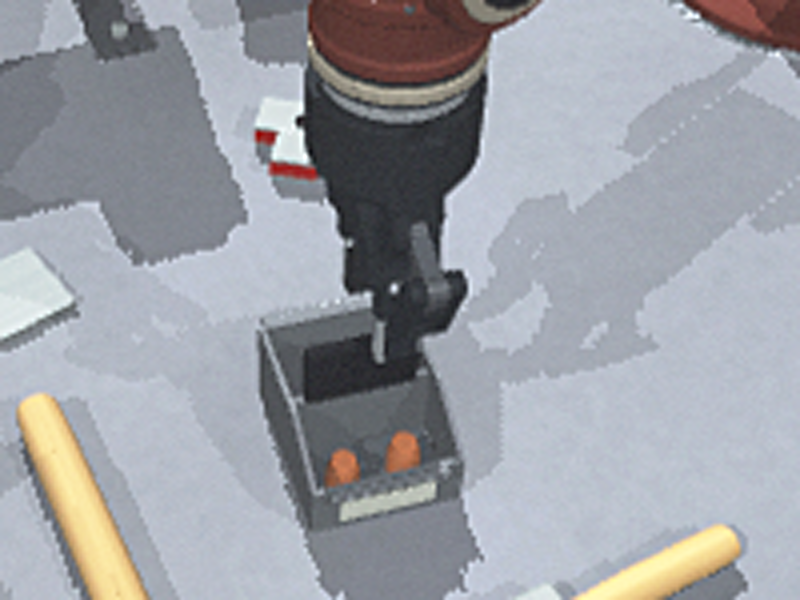

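The gripper stands over the grip at about (395,340), a bit to the right (-y of the bin), with the nozzles standing at (345,465) and (403,450). I re-read the settled pose before descending.

```bash
python3 -m handwheel '{"motion":[{"travel":[0,0,0],"roll":0},{"travel":[0,0,0],"roll":0}]}' ;python3 go.py 528.7 186.4 58 -1.862
```

```text
clock: 2.15
ee_pos: [529.0, 189.9, 113.8]
eef_rot: [0.455, 3.105, 0.002]
force: [-0.2, -0.7, 0.0]
finger_gap: 0.447
grip_force: 0.0
t 2.15 p [529.  189.9 113.8] tooly yaw 1.28 tool x [-0.958  0.287 -0.003] z [ 0.004  0.001 -1.   ] j [ 0.21  0.    1.87  0.    1.27 -1.07] F [-0.2 -0.7  0. ] grip 0.0 0.44745475499981924
now-axes shift [-0.6 -3.5 55.8] roll deg 0.02
shift after roll [-0.6 -3.5 55.8]
```

```bash
python3 -m handwheel '{"motion":[{"travel":[-0.5,-3.5,12],"roll":0},{"travel":[0,0,16],"roll":0},{"travel":[0,0,16],"roll":0},{"travel":[0,0,12],"roll":0},{"travel":[0,0,0],"roll":0}]}' 0.45;python3 -m handwheel '{"motion":[{"travel":[0,0,0],"roll":0},{"travel":[0,0,0],"roll":0}]}'; python3 go.py 528.7 186.4 57 -1.862
```

```text
clock: 2.78
ee_pos: [525.8, 185.7, 53.3]
eef_rot: [-0.455, -3.105, 0.002]
force: [0.3, 0.1, 0.4]
finger_gap: 0.449
grip_force: 0.0
clock: 3.02
ee_pos: [527.7, 186.1, 56.1]
eef_rot: [0.455, 3.107, 0.001]
force: [-0.3, 0.2, 0.4]
finger_gap: 0.45
grip_force: 0.0
t 3.02 p [527.7 186.1  56.1] tooly yaw 1.28 tool x [-0.958  0.287 -0.001] z [ 0.001  0.    -1.   ] j [ 0.21  0.07  1.9   0.    1.17 -1.07] F [-0.3  0.2  0.4] grip 0.0 0.4500294526144481
now-axes shift [-0.9  0.6 -0.9] roll deg 0.01
shift after roll [-0.9  0.6 -0.9]
```

```bash
python3 -m handwheel '{"motion":[{"travel":[0,0,0],"roll":0},{"travel":[0,0,0],"roll":0},{"travel":[0,0,0],"roll":0},{"travel":[0,0,0],"roll":0},{"travel":[0,0,0],"roll":0}]}' 0 80;python3 -m handwheel '{"motion":[{"travel":[0,0,0],"roll":0},{"travel":[0,0,0],"roll":0}]}'; python3 go.py
```

```text
clock: 3.65
ee_pos: [527.4, 186.2, 55.8]
eef_rot: [0.456, 3.108, 0.001]
force: [1.8, 1.8, 1.5]
finger_gap: 0.108
grip_force: 78.7
clock: 3.9
ee_pos: [527.5, 186.2, 55.8]
eef_rot: [0.456, 3.108, 0.001]
force: [0.4, 2.5, 2.7]
finger_gap: 0.105
grip_force: 78.9
t 3.9 p [527.5 186.2  55.8] tooly yaw 1.28 tool x [-0.958  0.287 -0.001] z [ 0.001  0.    -1.   ] j [ 0.21  0.07  1.9   0.    1.17 -1.07] F [0.4 2.5 2.7] grip 78.88821959495544 0.10462178269142405
```

```bash
python3 -m handwheel '{"motion":[{"travel":[0,0,-6],"roll":0},{"travel":[0,0,-14],"roll":0},{"travel":[0,0,-20],"roll":0},{"travel":[0,0,-20],"roll":0},{"travel":[0,0,-20],"roll":0}]}';python3 -m handwheel '{"motion":[{"travel":[0,0,-20],"roll":0},{"travel":[0,0,-20],"roll":0},{"travel":[0,0,-20],"roll":0},{"travel":[0,0,-14],"roll":0},{"travel":[0,0,-6],"roll":0}]}';python3 -m handwheel '{"motion":[{"travel":[0,0,0],"roll":0},{"travel":[0,0,0],"roll":0},{"travel":[0,0,0],"roll":0}]}'; python3 go.py 581.8 -151.4 212 -1.778
```

```text
clock: 4.53
ee_pos: [527.4, 186.0, 137.4]
eef_rot: [0.456, 3.107, 0.001]
force: [0.6, 0.3, -3.4]
finger_gap: 0.109
grip_force: 78.0
clock: 5.15
ee_pos: [527.4, 186.0, 216.6]
eef_rot: [0.456, 3.107, 0.001]
force: [-0.0, -0.1, -3.8]
finger_gap: 0.107
grip_force: 78.0
clock: 5.52
ee_pos: [526.6, 185.8, 214.3]
eef_rot: [-0.456, -3.107, 0.001]
force: [0.9, -0.5, -3.2]
finger_gap: 0.105
grip_force: 78.0
t 5.53 p [526.6 185.8 214.3] tooly yaw 1.28 tool x [-0.958  0.287  0.001] z [-0.002 -0.    -1.   ] j [ 0.21 -0.09  1.79  0.    1.45 -1.07] F [ 0.9 -0.5 -3.2] grip 78.01401257514954 0.10545298477482355
now-axes shift [-149.7 -307.2    2.3] roll deg -4.81
shift after roll [-123.4 -318.6    2.3]
```

```bash
python3 -m handwheel '{"motion":[{"travel":[0,0,0],"roll":-2.4},{"travel":[0,0,0],"roll":-2.4},{"travel":[-4,-9,0],"roll":0},{"travel":[-8,-20,0],"roll":0},{"travel":[-10,-26,0],"roll":0}]}';python3 -m handwheel '{"motion":[{"travel":[-11,-28,0],"roll":0},{"travel":[-11,-28,0],"roll":0},{"travel":[-11,-28,0],"roll":0},{"travel":[-11,-28,0],"roll":0},{"travel":[-11,-28,0],"roll":0}]}';python3 -m handwheel '{"motion":[{"travel":[-11,-28,0],"roll":0},{"travel":[-11,-28,0],"roll":0},{"travel":[-10,-28,0],"roll":0},{"travel":[-9,-24,0],"roll":0},{"travel":[-6,-16,0],"roll":0}]}';python3 -m handwheel '{"motion":[{"travel":[0,0,0],"roll":0},{"travel":[0,0,0],"roll":0},{"travel":[0,0,0],"roll":0},{"travel":[0,0,0],"roll":0}]}'; python3 go.py 581.8 -151.4 212 -1.778
python3 - <<'E'
from bench import cams
import cv2,pickle
for n,b in(("scene",(110,110,200,150)),("top",(270,100,150,150))):
    c=cams.camera(n);pickle.dump(c,open(n+"1.pkl","wb"));x,y,w,h=b;cv2.imwrite(f"pics/{n}2.png",cv2.resize(c["img"][y:y+h,x:x+w,::-1],None,fx=4,fy=4,interpolation=cv2.INTER_CUBIC))
E
```

```text
clock: 6.15
ee_pos: [537.2, 126.7, 215.0]
eef_rot: [-0.325, -3.124, 0.001]
force: [0.4, -0.4, -3.8]
finger_gap: 0.106
grip_force: 78.1
clock: 6.78
ee_pos: [562.1, -22.4, 215.1]
eef_rot: [-0.327, -3.124, 0.0]
force: [-0.3, 0.6, -3.5]
finger_gap: 0.106
grip_force: 78.1
clock: 7.4
ee_pos: [582.5, -153.4, 215.0]
eef_rot: [-0.328, -3.124, -0.0]
force: [0.5, 0.3, -2.3]
finger_gap: 0.108
grip_force: 78.1
clock: 7.9
ee_pos: [582.7, -151.1, 215.4]
eef_rot: [0.324, 3.125, 0.0]
force: [0.3, -0.0, -2.8]
finger_gap: 0.105
grip_force: 78.2
t 7.9 p [ 582.7 -151.1  215.4] tooly yaw 1.364 tool x [-0.979  0.205 -0.   ] z [ 0.  0. -1.] j [-0.38  0.01  1.68  0.    1.45 -1.74] F [ 0.3 -0.  -2.8] grip 78.17073941230774 0.1049331922433966
now-axes shift [ 0.8 -0.5  3.4] roll deg 0.05
shift after roll [ 0.8 -0.5  3.4]
```

View pics/scene2.png

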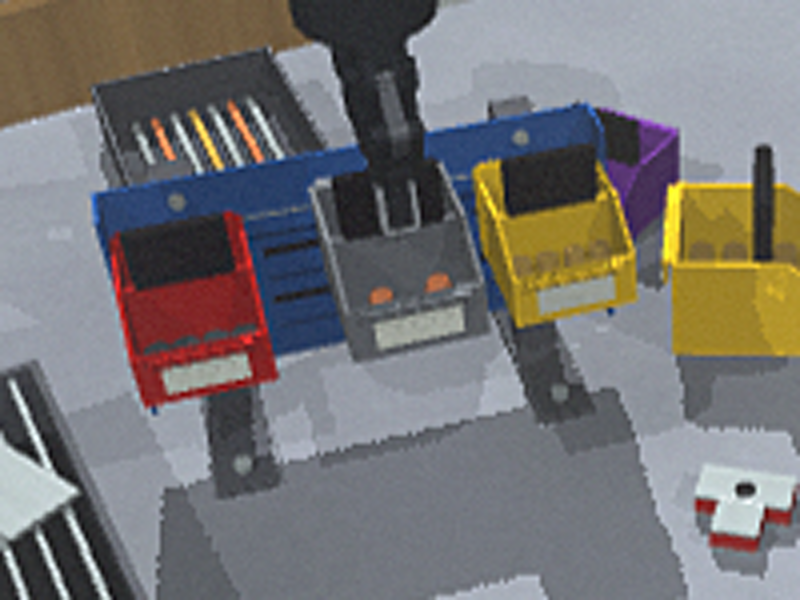

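View pics/top2.png

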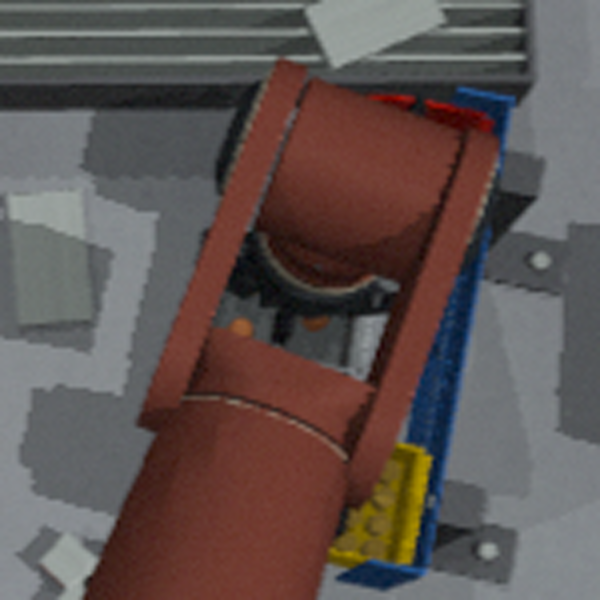

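The scene shows the bin hanging level in front of the rail between red (195,310) and yellow (555,240), nozzles in place at (382,295) and (437,283). In the top view the arm covers most of the bin. I fit the held bin pose from its scene corners.

```bash
cat > b.py <<'E'
from fit import *
A=[(uv(p,4,(110,110)),L) for p,L in [((358,362),(-48,40,0)),((488,332),(-48,-40,0)),((348,308),(-48,40,36)),((484,284),(-48,-40,36)),((311,190),(48,40,60)),((437,163),(48,-40,60))]]
f=lambda q:np.concatenate([(proj("scene",place(q[:3],L)+[0,0,q[3]])[0]-u) for u,L in A])
s=least_squares(f,[582,-151,-1.78,160],loss="soft_l1");q=s.x;print(q.round(3));print(f(q).reshape(-1,2).round(1).tolist())
print("rack frame",R.from_euler("z",1.778).apply([q[0]-569.4,q[1]+259.2,0]).round(1))
E
python3 b.py
```

```text
[ 577.605 -174.469   -1.759  142.559]
[[-0.3, -0.3], [0.3, -0.4], [-0.1, 1.0], [-0.1, -0.6], [-0.2, 0.1], [0.6, 0.4]]
rack frame [-84.6  -9.4   0. ]
```

```bash
cat >> b.py <<'E'
for z in (155,159.5):
    g=lambda q:f([q[0],q[1],-1.778,z]);s=least_squares(g,[582,-151]);print(z,s.x.round(1),s.cost.round(1),g(s.x).reshape(-1,2).round(1).tolist());print("rack frame",R.from_euler("z",1.778).apply([s.x[0]-569.4,s.x[1]+259.2,0]).round(1))
E
python3 b.py|tail -4
```

```text
155 [ 582.8 -157.9] 2.7 [[-0.9, 0.0], [0.6, 0.1], [-0.8, 1.0], [0.2, -0.4], [-0.3, -0.7], [1.4, -0.3]]
rack frame [-101.9   -7.7    0. ]
159.5 [ 584.8 -151.9] 3.7 [[-1.0, 0.2], [0.8, 0.2], [-0.9, 1.0], [0.3, -0.4], [-0.5, -0.9], [1.4, -0.5]]
rack frame [-108.2   -7.     0. ]
```

```bash
python3 -m handwheel '{"motion":[{"travel":[0,-5,4],"roll":0},{"travel":[0,-10,6],"roll":0},{"travel":[0,-10,6],"roll":0},{"travel":[0,-10,5],"roll":0},{"travel":[0,-8,3],"roll":0}]}';python3 -m handwheel '{"motion":[{"travel":[0,-4,1],"roll":0},{"travel":[0,-3,0],"roll":0},{"travel":[0,-2,0],"roll":0},{"travel":[0,0,0],"roll":0},{"travel":[0,0,0],"roll":0}]}'; python3 go.py 579 -213.5 190 -1.778
```

```text
clock: 8.62
ee_pos: [573.4, -194.7, 190.6]
eef_rot: [-0.326, -3.124, -0.0]
force: [-0.4, 0.4, -3.5]
finger_gap: 0.103
grip_force: 78.2
clock: 9.25
ee_pos: [572.1, -202.5, 190.4]
eef_rot: [0.325, 3.125, 0.0]
force: [0.1, 0.3, -3.6]
finger_gap: 0.107
grip_force: 78.2
t 9.25 p [ 572.1 -202.5  190.4] tooly yaw 1.364 tool x [-0.979  0.206 -0.   ] z [ 0.  0. -1.] j [-0.46  0.04  1.7   0.    1.41 -1.83] F [ 0.1  0.3 -3.6] grip 78.18374633789062 0.10650162583718233
now-axes shift [-9.  -9.4  0.4] roll deg 0.01
shift after roll [-9.  -9.4  0.4]
```

Now I creep on in 1 mm steps, stopping to read the force.

```bash
for i in 1 2; do python3 -m handwheel '{"motion":[{"travel":[0,-1,0],"roll":0},{"travel":[0,-1,0],"roll":0},{"travel":[0,-1,0],"roll":0},{"travel":[0,0,0],"roll":0},{"travel":[0,0,0],"roll":0}]}'|egrep 'ee_pos|force: \['; done; python3 -m handwheel '{"motion":[{"travel":[0,-1,0],"roll":0},{"travel":[0,0,0],"roll":0},{"travel":[0,0,0],"roll":0}]}'|egrep 'ee_pos|force: \['
```

```text
ee_pos: [571.4, -205.6, 190.3]
force: [0.5, 0.0, -3.4]
ee_pos: [570.8, -208.5, 190.3]
force: [0.4, 0.5, -3.7]
ee_pos: [570.6, -209.5, 190.3]
force: [0.1, 0.0, -3.3]
```

```bash
for i in 1 2 3; do python3 -m handwheel '{"motion":[{"travel":[0,-0.8,0],"roll":0},{"travel":[0,0,0],"roll":0},{"travel":[0,0,0],"roll":0}]}'|egrep 'ee_pos|force: \['; done
```

```text
ee_pos: [570.4, -210.3, 190.3]
force: [0.8, 0.5, -3.3]
ee_pos: [570.4, -210.5, 190.4]
force: [0.7, 3.6, -3.1]
ee_pos: [570.4, -210.6, 190.5]
force: [1.4, 6.5, -2.4]
```

```bash
python3 -m handwheel '{"motion":[{"travel":[0,1.8,0],"roll":0},{"travel":[0,1.9,0],"roll":0},{"travel":[0,0,0],"roll":0},{"travel":[0,0,0],"roll":0},{"travel":[0,0,0],"roll":0}]}'|egrep 'ee_pos|force: \['
for i in 1 2; do python3 -m handwheel '{"motion":[{"travel":[0,0,2],"roll":0},{"travel":[0,0,2],"roll":0},{"travel":[0,0,2],"roll":0},{"travel":[0,0,0],"roll":0},{"travel":[0,0,0],"roll":0}]}'|egrep 'ee_pos|force: \['; done
```

```text
ee_pos: [570.8, -208.5, 190.3]
force: [-0.9, 0.1, -4.5]
ee_pos: [570.9, -208.3, 184.4]
force: [-0.7, -1.1, -4.1]
ee_pos: [571.4, -208.9, 179.3]
force: [-0.0, -2.0, -3.1]
```

```bash
python3 -m handwheel '{"motion":[{"travel":[0,0,-2],"roll":0},{"travel":[0,-1,-1],"roll":0},{"travel":[0,0,0],"roll":0},{"travel":[0,0,0],"roll":0}]}'|egrep 'ee_pos|force: \['
for i in 1 2 3; do python3 -m handwheel '{"motion":[{"travel":[0,0,1],"roll":0},{"travel":[0,0,1],"roll":0},{"travel":[0,0,0],"roll":0},{"travel":[0,0,0],"roll":0}]}'|egrep 'ee_pos|force: \['; done
```

```text
ee_pos: [570.5, -209.0, 180.8]
force: [0.1, 0.5, -3.6]
ee_pos: [570.6, -209.2, 179.3]
force: [-1.7, 0.7, -3.6]
ee_pos: [570.6, -209.2, 177.3]
force: [1.6, 0.7, -3.1]
ee_pos: [570.6, -209.2, 175.3]
force: [-0.5, -0.1, -3.6]
```

```bash

for i in 1 2 3 4; do python3 -m handwheel '{"motion":[{"travel":[0,0,1],"roll":0},{"travel":[0,0,0.5],"roll":0},{"travel":[0,0,0],"roll":0},{"travel":[0,0,0],"roll":0}]}'|egrep 'ee_pos|force: \['; done
```

```text
ee_pos: [570.6, -209.2, 173.8]
force: [0.1, -0.9, -4.5]
ee_pos: [570.6, -209.2, 172.3]
force: [0.8, 0.1, -3.7]
ee_pos: [570.6, -209.2, 170.8]
force: [0.3, -0.1, -3.5]
ee_pos: [570.6, -209.2, 169.3]
force: [-0.5, -0.4, -3.0]
```

```bash

for i in 1 2 3; do python3 -m handwheel '{"motion":[{"travel":[0,0,0.7],"roll":0},{"travel":[0,0,0],"roll":0},{"travel":[0,0,0],"roll":0}]}'|egrep 'ee_pos|force: \['; done
```

```text
ee_pos: [570.7, -209.3, 168.8]
force: [0.0, -0.1, -3.2]
ee_pos: [570.8, -209.3, 168.6]
force: [-2.2, 2.0, 4.1]
ee_pos: [570.9, -209.3, 168.5]
force: [-3.2, 3.0, 4.9]
```

```bash

python3 -m handwheel '{"motion":[{"travel":[0,0,0.3],"roll":0},{"travel":[0,0,0],"roll":0},{"travel":[0,0,0],"roll":0},{"travel":[0,0,0],"roll":0},{"travel":[0,0,0],"roll":0}]}'|egrep 'ee_pos|force: \['; python3 go.py 570 -209 168 -1.778
python3 - <<'E'
from bench import cams
import cv2
c=cams.camera("scene")
cv2.imwrite("pics/s3.png",cv2.resize(c["img"][125:225,125:285,::-1],None,fx=5,fy=5,interpolation=cv2.INTER_CUBIC))
E
```

```text
ee_pos: [571.0, -209.3, 168.5]
force: [-2.8, 4.2, 6.4]
t 19.62 p [ 571.  -209.3  168.5] tooly yaw 1.363 tool x [-0.979  0.206 -0.001] z [ 0.001 -0.001 -1.   ] j [-0.47  0.06  1.71 -0.    1.37 -1.84] F [-2.8  4.2  6.4] grip 79.98709917068481 0.10696033084926668
now-axes shift [1.  0.1 0.5] roll deg -0.01
shift after roll [1.  0.1 0.5]
```

View pics/s3.png

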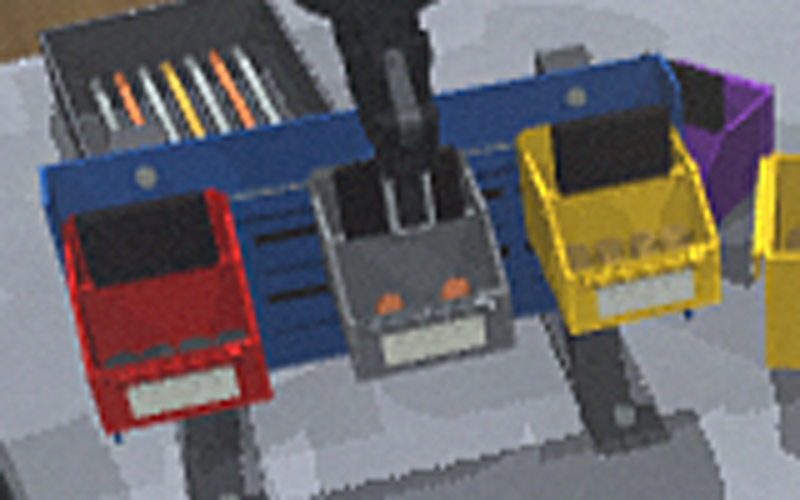

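The bin hangs level with its neighbours between red and yellow, lip on the rail (back rim at (315,175)–(460,150)), with both visible nozzles in. I press slightly more, then ease off.

```bash

python3 -m handwheel '{"motion":[{"travel":[0,0,0.4],"roll":0},{"travel":[0,0,0],"roll":0},{"travel":[0,0,0],"roll":0},{"travel":[0,0,0],"roll":0},{"travel":[0,0,0],"roll":0}]}'|egrep 'ee_pos|force: \['
python3 -m handwheel '{"motion":[{"travel":[0,0,-0.5],"roll":0},{"travel":[0,0,-0.5],"roll":0},{"travel":[0,0,0],"roll":0},{"travel":[0,0,0],"roll":0}]}'|egrep 'ee_pos|force: \['
```

```text
ee_pos: [571.0, -209.3, 168.4]
force: [-3.7, 3.9, 7.5]
ee_pos: [571.0, -209.3, 168.5]
force: [-3.0, 2.6, 5.5]
```

```bash
for i in 1 2; do
python3 -m handwheel '{"motion":[{"travel":[0,0,-0.4],"roll":0},{"travel":[0,0,0],"roll":0},{"travel":[0,0,0],"roll":0}]}'|egrep 'ee_pos|force: \['; done
```

```text
ee_pos: [571.0, -209.3, 168.5]
force: [-2.1, 2.1, 4.9]
ee_pos: [570.9, -209.3, 168.5]
force: [-1.1, 1.7, 4.7]
```

```bash
for i in 1 2; do
python3 -m handwheel '{"motion":[{"travel":[0,0,-0.3],"roll":0},{"travel":[0,0,0],"roll":0},{"travel":[0,0,0],"roll":0}]}'|egrep 'ee_pos|force: \['; done
```

```text
ee_pos: [570.8, -209.3, 168.6]
force: [1.0, 1.0, 2.8]
ee_pos: [570.6, -209.3, 168.6]
force: [2.4, 0.0, 0.3]
```

```bash
python3 -m handwheel '{"motion":[{"travel":[0.5,0,-0.2],"roll":0},{"travel":[0.5,0,0],"roll":0},{"travel":[1,0,0],"roll":0},{"travel":[1,0,0],"roll":0},{"travel":[1,0,0],"roll":0}]}'|egrep 'ee_pos|force: \['
python3 -m handwheel '{"motion":[{"travel":[1.5,0,0],"roll":0},{"travel":[1.5,0,0],"roll":0},{"travel":[1.5,0,0],"roll":0},{"travel":[1.5,0,0],"roll":0},{"travel":[0,0,0],"roll":0}]}'|egrep 'ee_pos|force: \['; python3 go.py
```

```text
ee_pos: [566.4, -208.3, 168.8]
force: [0.1, -0.0, -1.3]
ee_pos: [560.4, -206.9, 168.8]
force: [-1.4, 0.8, -2.5]
t 23.55 p [ 560.4 -206.9  168.8] tooly yaw 1.363 tool x [-0.979  0.206  0.001] z [-0.001  0.001 -1.   ] j [-0.48  0.03  1.74 -0.    1.37 -1.84] F [-1.4  0.8 -2.5] grip 78.63144636154175 0.1055699282246465
```

```bash
python3 -m handwheel '{"motion":[{"travel":[1.5,0,0.1],"roll":0},{"travel":[1.5,0,0],"roll":0},{"travel":[1.5,0,0],"roll":0},{"travel":[1.5,0,0],"roll":0},{"travel":[1.5,0,0],"roll":0}]}'|egrep 'ee_pos|force: \['
for i in 1 2 3 ; do python3 -m handwheel '{"motion":[{"travel":[0.7,0,0],"roll":0},{"travel":[0.7,0,0],"roll":0},{"travel":[0,0,0],"roll":0}]}'|egrep 'ee_pos|force: \[';done; python3 go.py
```

```text
ee_pos: [553.2, -205.5, 168.8]
force: [0.1, -0.6, -2.8]
ee_pos: [552.0, -205.3, 168.9]
force: [-0.1, -0.1, -2.5]
ee_pos: [550.7, -205.0, 169.0]
force: [0.7, 0.0, -2.7]
ee_pos: [549.3, -204.7, 169.0]
force: [0.4, -0.1, -2.7]
t 25.3 p [ 549.3 -204.7  169. ] tooly yaw 1.363 tool x [-0.979  0.206  0.   ] z [ 0.  0. -1.] j [-0.48  0.01  1.77  0.    1.37 -1.85] F [ 0.4 -0.1 -2.7] grip 78.45491051673889 0.10619813310268392
```

```bash
for i in 1 2 3 4 5; do python3 -m handwheel '{"motion":[{"travel":[0.6,0,0.03],"roll":0},{"travel":[0,0,0],"roll":0}]}'|egrep 'ee_pos|force: \[';done
```

```text
ee_pos: [548.8, -204.6, 169.0]
force: [-0.4, -0.3, -2.6]
ee_pos: [548.2, -204.5, 168.9]
force: [-0.4, -0.6, -3.1]
ee_pos: [547.6, -204.4, 168.9]
force: [0.8, 0.7, -3.2]
ee_pos: [547.0, -204.2, 168.8]
force: [-0.6, 0.3, -2.8]
ee_pos: [546.4, -204.1, 168.9]
force: [-0.4, -1.1, -3.5]
```

```bash
for i in 1 2 3; do python3 -m handwheel '{"motion":[{"travel":[0.5,0,0.03],"roll":0},{"travel":[0,0,0],"roll":0}]}'|egrep 'ee_pos|force: \[';done
```

```text
ee_pos: [545.9, -204.0, 168.8]
force: [-0.5, -0.2, -3.2]
ee_pos: [545.5, -203.9, 168.8]
force: [1.1, -0.0, -3.7]
ee_pos: [545.0, -203.9, 168.8]
force: [0.0, 0.5, -3.0]
```

```bash
for i in 1 2 3; do python3 -m handwheel '{"motion":[{"travel":[0.5,0,0.03],"roll":0},{"travel":[0,0,0],"roll":0}]}'|egrep 'ee_pos|force: \[';done
```

```text
ee_pos: [544.5, -203.8, 168.8]
force: [-0.4, 0.4, -3.5]
ee_pos: [544.0, -203.6, 168.8]
force: [-0.7, -0.3, -2.9]
ee_pos: [543.5, -203.6, 168.8]
force: [0.4, -0.9, -3.3]
```

```bash
for i in 1 2 3; do python3 -m handwheel '{"motion":[{"travel":[0.5,0,0.03],"roll":0},{"travel":[0,0,0],"roll":0}]}'|egrep 'ee_pos|force: \[';done
```

```text
ee_pos: [543.4, -203.5, 168.8]
force: [2.6, -0.7, -3.9]
ee_pos: [543.1, -203.5, 169.0]
force: [4.1, -1.1, -4.4]
ee_pos: [542.9, -203.5, 169.1]
force: [5.6, -1.3, -4.7]
```

Contact with the yellow bin at about 5 N. I ease back slightly, set the weight down on the rail, then open slowly.

```bash
python3 -m handwheel '{"motion":[{"travel":[-0.5,0,0.3],"roll":0},{"travel":[0,0,0],"roll":0}]}'|egrep 'ee_pos|force: \['
for i in 1 2; do python3 -m handwheel '{"motion":[{"travel":[0,0,0.3],"roll":0},{"travel":[0,0,0],"roll":0}]}'|egrep 'ee_pos|force: \[';done
```

```text
ee_pos: [543.0, -203.5, 168.9]
force: [4.9, -1.5, -1.3]
ee_pos: [543.1, -203.5, 168.8]
force: [4.8, -0.3, 1.3]
ee_pos: [543.1, -203.5, 168.7]
force: [4.2, -0.2, 4.3]
```

```bash
python3 -m handwheel '{"motion":[{"travel":[0,0,-0.25],"roll":0},{"travel":[0,0,0],"roll":0},{"travel":[0,0,0],"roll":0}]}' - 20
python3 -m handwheel '{"motion":[{"travel":[0,0,0],"roll":0},{"travel":[0,0,0],"roll":0},{"travel":[0,0,0],"roll":0}]}' 0.2
python3 -m handwheel '{"motion":[{"travel":[0,0,0],"roll":0},{"travel":[0,0,0],"roll":0},{"travel":[0,0,0],"roll":0}]}' 0.4
```

```text
clock: 29.92
ee_pos: [543.1, -203.5, 168.7]
eef_rot: [0.325, 3.123, -0.001]
force: [5.0, -1.0, 2.9]
finger_gap: 0.106
grip_force: 79.6
clock: 30.3
ee_pos: [541.7, -203.0, 167.0]
eef_rot: [-0.325, -3.122, -0.001]
force: [0.2, -0.2, -0.9]
finger_gap: 0.203
grip_force: 0.0
clock: 30.68
ee_pos: [542.5, -203.3, 168.0]
eef_rot: [-0.325, -3.125, 0.0]
force: [0.9, 0.9, 1.0]
finger_gap: 0.398
grip_force: 0.0
```

Released. I withdraw upward and check.

```bash
python3 -m handwheel '{"motion":[{"travel":[0,0,-4],"roll":0},{"travel":[0,0,-10],"roll":0},{"travel":[0,0,-15],"roll":0},{"travel":[0,0,-20],"roll":0},{"travel":[0,0,-20],"roll":0}]}'|egrep 'ee_pos|force: \['
python3 -m handwheel '{"motion":[{"travel":[0,0,-20],"roll":0},{"travel":[0,0,-20],"roll":0},{"travel":[0,0,-10],"roll":0},{"travel":[0,0,0],"roll":0},{"travel":[0,0,0],"roll":0}]}'|egrep 'ee_pos|force: \['
python3 - <<'E'
from bench import cams
import cv2
c=cams.camera("scene")
cv2.imwrite("pics/s4.png",cv2.resize(c["img"][125:225,125:285,::-1],None,fx=5,fy=5,interpolation=cv2.INTER_CUBIC))
E
```

```text
ee_pos: [542.8, -203.5, 239.2]
force: [-0.2, 0.4, -1.0]
ee_pos: [542.2, -203.1, 285.9]
force: [0.3, -0.2, 0.0]
```

View pics/s4.png

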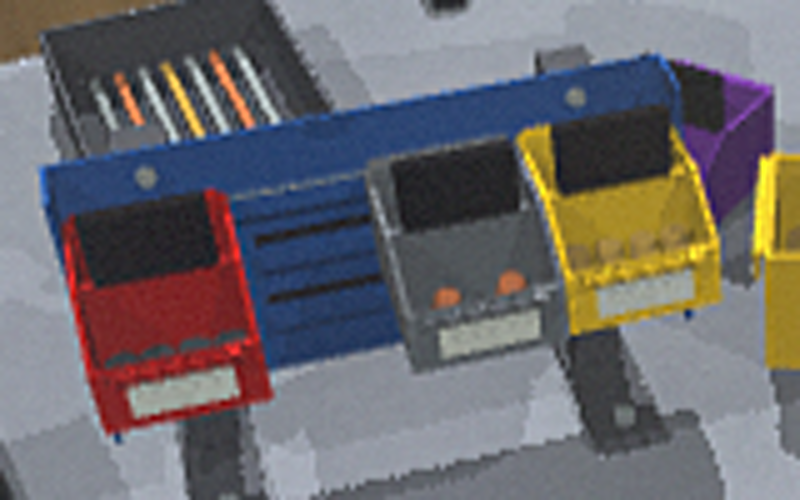

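The grey bin hangs on the rail at (465,260), its right side flush against the yellow bin at (555,240). The nozzles are inside at (447,297) and (511,283), and the neighbours have not moved.

```bash
python3 -c "
from bench import r
print(r.hand_in())"
```

```text
the job is handed in; nothing more can be done
None
```

The grey bin hangs on the top rail against the yellow bin, released, after being pressed home with about 12 N and touching the yellow bin with about 5 N by the wrist reading. The job is handed in but no verdict came back; the last picture shows two of the three nozzles in the bin, with the third not in view.

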